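# Slide the specimen stage to its marked stop

### The arm

A 7-joint arm with a two-finger parallel gripper is mounted at the origin on a cart in front of the work surface, level with it; the furniture and walls round the work are solid. World frame = base frame: x ahead of the robot, y to its left, z up, the work surface at z = 0. Lengths are in m, angles in rad, forces in N, time in s.
With the tool pointing down it reaches from about 0.4 to 0.85 m from the base axis. Payload 10.4 kg.
Tool frame: the origin (TCP) lies between the finger pads; the fingertips stand 22 mm ahead of it and the grasp point (between the pads) lies 3 mm ahead of it; z points along the fingers, y is the line along which they close (so a half turn about z gives the same grasp; the last joint's range is limited). The gripper opens to 85 mm and grips with 20 to 120 N. Pads are 22 mm wide; open, the fingers measure 114 mm over their backs; the gripper's body (76 mm by 85 mm) begins 54 mm behind the grasp point. The pads swing forward as they close: fully open they stand 13 mm farther back than shut.
Start: joints at [1.195, 0.332, -0.065, 1.46, 0.022, 1.35, -0.088], TCP at [0.216, -0.587, 0.253] pointing down, gripper open.
Joint ranges: [-2.6, 2.6], [-0.5, 2.12], [-1.47, 1.34], [0.16, 2.42], [-1.27, 4.41], [0.06, 2.06], [-2.6, 2.6]. Speed limits (rad/s): [2.22, 2.22, 2.79, 2.79, 3.14, 3.14, 3.14].

### API

Orientations are given as a unit quaternion [x, y, z, w].
In Python, from workcell import manip, camera, ticket, boxes_of, outline_of gives the robot as it stands.
- The arm moves only by the tool carry_out, never from a script. Its argument "deltas" is a list of rows, each a list of 5 numbers: the shift along the tool's x, y, z as a fraction of full scale, then the turn about the tool's z as a fraction of full scale, then the opening, from -1 (shut) to 1 (fully open), so that 0 is half open. In form: [[tx, ty, tz, spin, gripper], ...]. A call has 1 to 20 rows; each row is the pose to reach, as a shift and turn from the pose commanded when the call began, along the tool's axes at that moment; what a row does not reach only later rows make up. Full scale, the value 1, is 150 mm for a shift and 30 degrees for a turn. A row lasts 1/8 s, in which the tool goes at most 62.5 mm and 10.7 degrees, less where a joint would pass 70% of its speed; a pose out of reach is approached as far as the arm can. A call with a number of a shift or a turn outside -1 to 1 is refused whole. A call with a gripper value outside its range is refused whole. The fingers move at their own pace and stop on an object; "force" is the grip in N (left out, the last holds). Time passes only in rows, so rows that repeat a pose let the fingers close. It gives the time, the measured TCP pose, the force, the opening and the grip force at its end, in the units of the state.
- manip.get_obs(): the state, without advancing time (a new reading comes with each control period).
- camera(name): name is "scene" or "top"; returns a dict with "img" (384x512x3 uint8, red, green, blue), "depth" (384x512 float32, m along the optical axis (not along the pixel's ray), 0 where there is no reading), "vertical_fov" (degrees; the focal length in pixels is half the picture's height over the tangent of half this angle, whatever the lens; pixels are square), "cx", "cy" (the principal point, pixels), "R" (3x3) and "t" (3): a world point X has camera coordinates R X + t. Camera axes: x right, y down, z forward; pixel columns grow to the right and rows downward; lengths in m; the calibration is good to about 2 mm. A picture is of the moment at which its call begins.
- ticket.hand_in(): hands the job in; it is judged then, once.
Trained networks look in a picture, given as the dict that the camera call returned (one of the last four; its "shot" number tells which), for a name from the list of things; names that differ only in an ending like _2 or _b are one class to them, and where a whole thing is asked for, a point or a joint stands for the part that bears it (a point fixed in the world has none). Each returns a list of dicts, best first, with "conf" (0 to 1); they miss things now and then, are a little off and sometimes report something else, mostly with a low value. They report only what shows in the picture. A call takes as long as a camera call.
- boxes_of(query, picture): "position" ([x, y, z] in m, in world coordinates, good to about 4 mm: the middle of the surface that is visible of it).
- outline_of(query, picture): "region" (384x512 bool, what is visible of it).
The state is a dict: "clock": time; "joint_pos": joint angles; "joint_velocities": joint speeds; "tau": joint torques, N m; "position": TCP position; "ee_rot": TCP orientation; "ft_force": force on the tool from outside, world axes, zero at the start; "torque": the same for the moment, N m; "grip_width": opening from 0.0 (shut) to 1.0 (fully open); "grasp_force": force on a finger pad.
Only numpy, scipy, OpenCV 4.12 (cv2) and the standard library are available. Lean on these libraries where they do the work, as an engineer would, in place of code of your own. Each camera call takes 0.05 s, during which the arm holds its last target. There are 200 camera calls.

### The job

Bring the specimen to the marked stop on the inspection slide: press down the brake plate in the middle of the grey stage to free it, keep it pressed while you push the stage along its rail fully against the stop that carries the round disc, then let the plate come up and move clear. Never force the stage along with its brake on, do not touch or lift the specimen that rides on it, and leave the things lying around where they are.

Things in the scene. Friction and masses are not known exactly. Their poses are not given: they have to be found in the camera images.
- plate_top (a point): centre of the top of the ribbed dark brake plate in the stage's middle, 44 mm above the bench when up; the plate is 38 mm across the rail (x, away from the robot) by 50 mm along it (y; z up). Moves with stage and plate. At either end stands a rib of the stage (inner face 30 mm off along y, 6 thick, 50 wide, top 12.5 mm above the raised plate): a fingertip between them can push it
- brake (a joint): how far the brake plate is pressed down (m): about 0 (within 0.001) when up and the brake grips, 0.008 fully down on its end stop. Its spring needs about 8 N to start and 12 N at full depth; the brake is fully free from about 0.0035 on. It springs up by itself and grips again at once
- stage (a joint): position of the stage along the rail (m), 0 in the middle of the rail where it starts, growing along +y of plate_top; the freed stage needs 1 to 2 N to slide, so a fingertip that presses the plate carries it along or comes up against a rib; with the brake on it resists about 20 N
- stage_mid (a point): middle of the stage's grey sliding block, over the rail's centre line, 30 mm above the bench, axes as plate_top. The block is 60 mm across the rail and 90 mm along it (end faces 45 mm from this point). Behind it a shelf with the specimen's cup reaches 114 mm from this point along x
- marked_stop_mid (a point): middle of the steel stop block with a round disc 34 mm across on a post (top 77 mm above the bench), tilted to the robot. Point over the rail's centre line, 30 mm up; block 72 mm across the rail, 24 mm along it, top 36.5 mm high. Clamped on the rail left or right of the stage, it stops it solidly with the two centres 57 mm apart
- plain_stop_mid (a point): the like steel stop block without a disc, clamped on the rail at the other side of the stage; same point, same size
- rail: aluminium channel rail lying on the bench, fixed, 64 mm wide, 370 mm long, 20 mm high; origin under its middle; x across, y along it
- cup (a point): where the centre of the specimen belongs: in the aluminium cup on the stage's rear shelf, 88 mm along x from the stage's middle (cup 43 mm outside, rim 37 mm above the bench)
- specimen_mid (a point): centre of the cream resin puck (30 mm across, 19 high, top 50 mm above the bench) that sits loose in the cup
- spare_a: dark resin puck 32 mm across, 17 high, lying in front of the slide (loose; origin at the centre of its underside)
- spare_b: green resin puck 30 mm across, 21 high, in front of the slide (loose; origin at the centre of its underside)
- tin: round paste tin 60 mm across, 24 high, behind the slide (loose; origin at the centre of its underside)
- loupe: black stand loupe 39 mm across, 24 high, behind the slide (loose; origin at the centre of its underside)
- slides: box of glass slides 26x76x26 mm, behind the slide (loose; origin at the centre of its underside)
- specimen: the same puck; origin at the centre of its underside

How it is judged:
On the way, in this order (a step that is already met when the one before it is completed fails the run):
1. the brake plate is pressed down while the stage is still at its starting place (value of joint brake above 0.003 m and distance of stage_mid from where it was at the start of the episode below 0.008 m), for 0.05 s.
2. the stage stands against the marked stop with the brake plate still pressed (value of joint brake above 0.002 m and horizontal distance between stage_mid and marked_stop_mid below 0.0595 m), for 0.1 s.
At the end, for the whole second after the job is handed in: the stage stands against the marked stop (gap under 3 mm), at rest, its brake plate up, the specimen seated in its cup (within 6 mm of its seat) (horizontal distance between stage_mid and marked_stop_mid below 0.06 m and value of joint brake below 0.001 m and velocity of joint stage between -0.005 and 0.005 m/s and distance between specimen_mid and cup below 0.006 m); the robot touches nothing.
It fails at once if the stage is forced along with its brake on (already over 8 mm from its starting place, faster than 30 mm/s, with the plate up) (value of joint brake below 0.001 m and distance of stage_mid from where it was at the start of the episode above 0.008 m and (velocity of joint stage above 0.03 m/s or velocity of joint stage below -0.03 m/s)).
It fails at once if the robot touches the specimen (contact force between any of the fingers, the arm and specimen above 0.3 N).
It fails at once if the specimen leaves its cup (distance between specimen_mid and cup above 0.012 m).
It fails at once if a thing lying around is moved more than 15 mm or lifted (distance of any of spare_a, spare_b, tin, loupe, slides from where it was at the start of the episode above 0.015 m).
It also fails if it takes over 29 s, if anything falls off the work surface, if the arm or the gripper's body presses on something with over 40 N, if the wrist force passes 120 N, or if a joint passes its speed limit or range.

## Working session

There is one attempt and no reset: what is moved stays moved. The work goes in short steps, Python scripts to look and compute and a tool call to move; the robot and the scene stay as the last step left them, time stands still between calls to the robot, and variables do not carry over. Pictures are saved under pics/ and viewed, at most 10 in all, crops included, and the job is handed in when it is done.

Besides the shell and the picture viewer there is one more tool, called after "Request:" as name(argument=value, ...), one argument or row to a line, values as JSON. carry_out: Moves the arm, as the interface text tells. Its arguments: {"type":"object","properties":{"deltas":{"type":"array","items":{"type":"array","items":{"type":"number"}}},"force":{"type":"number"}},"required":["deltas"]}

```bash
mkdir -p pics; python3 - <<'E'
from workcell import manip,camera,boxes_of
import cv2,numpy as np
o=manip.get_obs();print(o['clock'],o['position'],o['ee_rot'],o['ft_force'],o['grip_width'])
for n in('scene','top'):
    p=camera(n);cv2.imwrite(f'pics/{n}1.png',p['img'][:,:,::-1])
    print(n,p['R'],p['t'])
    for q in('plate_top','stage_mid','marked_stop_mid','plain_stop_mid','specimen','spare_a','tin','rail'):
        print(q,[(np.round(d['position'],3).tolist(),round(d['conf'],2)) for d in boxes_of(q,p)[:3]])
E
```

```text
0.0 [ 0.21581687 -0.58618398  0.25251247] [ 9.84484651e-01  1.75469219e-01 -1.56382567e-04 -7.07568371e-04] [ 0.1413127  -0.12436584  0.51668757] 0.9959976166662028
scene [[-0.59993811 -0.8000063  -0.00801175]
 [-0.54291668  0.41445685 -0.73038825]
 [ 0.58763572 -0.43383803 -0.68298523]] [0.3198712  0.35987508 0.53299295]
plate_top [([0.485, -0.1, 0.046], 0.83), ([0.451, -0.008, 0.034], 0.38), ([0.509, -0.181, 0.034], 0.26)]
stage_mid [([0.493, -0.083, 0.031], 0.86)]
marked_stop_mid [([0.51, -0.182, 0.039], 0.9), ([0.415, -0.172, 0.02], 0.55), ([0.692, -0.148, 0.015], 0.47)]
plain_stop_mid [([0.455, -0.005, 0.036], 0.82), ([0.564, -0.068, 0.049], 0.18)]
specimen [([0.565, -0.068, 0.048], 0.66)]
spare_a [([0.363, 0.016, 0.013], 0.68), ([0.413, -0.17, 0.022], 0.64)]
tin [([0.623, 0.06, 0.024], 0.95)]
rail [([0.473, -0.063, 0.021], 0.8)]
top [[ 0.02019086 -0.99979473 -0.00168255]
 [-0.99591807 -0.01996443 -0.0880262 ]
 [ 0.08797454  0.00345301 -0.99611674]] [-0.05170297  0.57381005  0.87852969]
plate_top [([0.485, -0.094, 0.045], 0.66), ([0.663, -0.068, 0.026], 0.17)]
stage_mid [([0.505, -0.086, 0.032], 0.75)]
marked_stop_mid [([0.504, -0.175, 0.038], 0.83)]
plain_stop_mid [([0.465, -0.009, 0.038], 0.84)]
specimen [([0.507, -0.177, 0.04], 0.54)]
spare_a [([0.368, 0.022, 0.023], 0.41)]
tin [([0.634, 0.053, 0.024], 0.92)]
rail [([0.498, -0.086, 0.025], 0.58), ([0.512, -0.086, 0.03], 0.46)]
```

View pics/scene1.png

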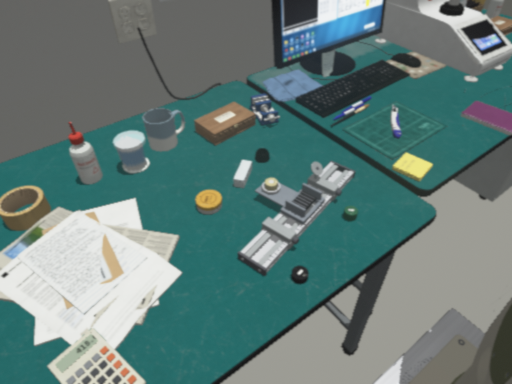

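View pics/top1.png

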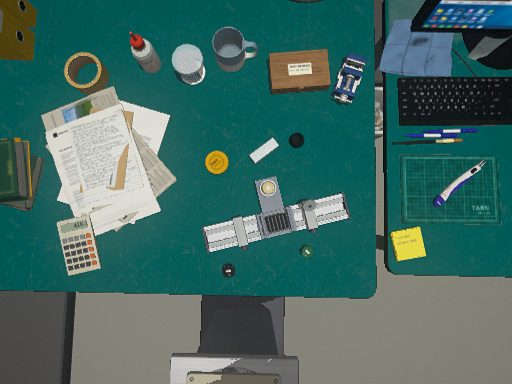

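```bash
python3 - <<'E'
from workcell import manip,camera,outline_of
import cv2,numpy as np
from scipy.spatial.transform import Rotation as Ro
print(Ro.from_quat(manip.get_obs()['ee_rot']).as_matrix().round(3))
def cloud(p):
    f=192/np.tan(np.radians(p['vertical_fov']/2));v,u=np.mgrid[:384,:512];d=p['depth']
    c=np.stack([(u-p['cx'])/f*d,(v-p['cy'])/f*d,d],-1)
    return (c-p['t'])@p['R']
for n in('top','scene'):
    p=camera(n);X=cloud(p)
    for q in('plate_top','stage_mid','marked_stop_mid','plain_stop_mid','rail'):
        for d in outline_of(q,p)[:1]:
            m=d['region']&(p['depth']>0);Y=X[m]
            if q=='plate_top':Y=Y[(Y[:,2]>.035)&(Y[:,2]<.05)]
            if 'stop' in q:Y=Y[(Y[:,2]>.032)&(Y[:,2]<.041)]
            if len(Y)<10: continue
            r=cv2.minAreaRect((Y[:,:2]*1000).astype(np.float32))
            print(n,q,round(d['conf'],2),len(Y),np.median(Y,0).round(4),r)
E
```

```text
[[ 0.938  0.346  0.   ]
 [ 0.346 -0.938 -0.   ]
 [ 0.     0.    -1.   ]]
top plate_top 0.8 309 [ 0.4863 -0.0972  0.0439] ((485.7849426269531, -97.79351043701172), (37.76065444946289, 49.28286361694336), 15.312006950378418)
top stage_mid 0.75 1523 [ 0.5066 -0.0898  0.031 ] ((527.808349609375, -88.40306854248047), (147.83836364746094, 94.44196319580078), 14.28195858001709)
top marked_stop_mid 0.61 200 [ 0.4956 -0.1835  0.0357] ((502.91400146484375, -181.4198455810547), (80.46381378173828, 24.11136817932129), 15.021745681762695)
top plain_stop_mid 0.78 240 [ 0.4631 -0.0097  0.0358] ((458.87548828125, -10.107744216918945), (77.36398315429688, 21.739736557006836), 12.863227844238281)
top rail 0.87 3262 [ 0.4974 -0.0877  0.0208] ((525.48974609375, -85.50247192382812), (154.59201049804688, 373.9283752441406), 15.102360725402832)
scene plate_top 0.64 258 [ 0.4835 -0.0985  0.0443] ((485.0006408691406, -98.51940155029297), (37.94600296020508, 45.7239990234375), 14.393061637878418)
scene stage_mid 0.64 1445 [ 0.4911 -0.0839  0.0331] ((521.06494140625, -94.72006225585938), (149.03900146484375, 97.17703247070312), 2.69069504737854)
scene marked_stop_mid 0.94 239 [ 0.5032 -0.1776  0.0358] ((503.3965148925781, -179.4324493408203), (78.73705291748047, 25.041019439697266), 14.864485740661621)
scene plain_stop_mid 0.6 342 [ 0.4564 -0.0072  0.0359] ((455.83087158203125, -8.867332458496094), (82.16564178466797, 27.32797622680664), 18.15739631652832)
scene rail 0.8 3451 [ 0.4762 -0.066   0.0201] ((526.5287475585938, -99.21536254882812), (150.37466430664062, 399.9911804199219), 15.042123794555664)
```

The marked stop (disc) is on the right, at about px (309,206) in the top view. The plate is at about (276,223) and the rail is yawed about 15°. The stage has to travel about 27 mm toward (0.259,-0.966). I'll approach at height with the gripper shut.

Request:
carry_out(
  deltas=[
    [0.31, -0.27, 0, 0, -1],
    [0.62, -0.54, 0, 0, -1],
    [0.937, -0.81, 0, 0, -1],
    [0.937, -0.81, 0, 0, -1],
  ],
)

```text
clock: 2.0
position: [0.3093, -0.4199, 0.254]
ee_rot: [0.984, 0.179, 0.001, 0.0]
ft_force: [-0.0, -0.6, -0.1]
grip_width: 0.144
grasp_force: 0.0
```

Request:
carry_out(
  deltas=[
    [0.31, -0.27, 0, 0, -1],
    [0.62, -0.54, 0, 0, -1],
    [0.937, -0.81, 0, 0, -1],
    [0.937, -0.81, 0, 0, -1],
  ],
)

```text
clock: 2.5
position: [0.3982, -0.2575, 0.2538]
ee_rot: [0.984, 0.179, 0.001, 0.0]
ft_force: [-0.5, -0.4, 0.1]
grip_width: 0.003
grasp_force: 0.0
```

Request:
carry_out(
  deltas=[
    [0.31, -0.27, 0, 0.175, -1],
    [0.62, -0.54, 0, 0.175, -1],
    [0.937, -0.81, 0, 0.175, -1],
    [0.937, -0.81, 0, 0.175, -1],
    [0.937, -0.81, 0, 0.175, -1],
  ],
)

```text
clock: 3.12
position: [0.4856, -0.1, 0.2531]
ee_rot: [0.992, 0.13, -0.0, 0.0]
ft_force: [0.2, -0.5, -0.4]
grip_width: 0.003
grasp_force: 0.0
```

Request:
carry_out(
  deltas=[
    [0, 0, 0.33, 0, -1],
    [0, 0, 0.66, 0, -1],
    [0, 0, 0.967, 0, -1],
    [0, 0, 0.967, 0, -1],
    [0, 0, 0.967, 0, -1],
  ],
)

```text
clock: 3.75
position: [0.4865, -0.0999, 0.11]
ee_rot: [0.992, 0.129, 0.001, 0.0]
ft_force: [1.2, -0.9, -1.1]
grip_width: 0.002
grasp_force: 0.0
```

```bash
python3 - <<'E'
from workcell import manip,camera
import cv2
print(manip.get_obs()['position'],manip.get_obs()['ft_force'])
a=camera('scene')['img'][130:290,220:380,::-1];b=camera('top')['img'][150:310,200:360,::-1]
cv2.imwrite('pics/c2.png',cv2.resize(cv2.hconcat([a,b]),(800,400),interpolation=cv2.INTER_CUBIC))
E
```

```text
[ 0.4864795  -0.09993673  0.10999191] [ 1.20506871 -0.88411547 -1.09660939]
```

View pics/c2.png

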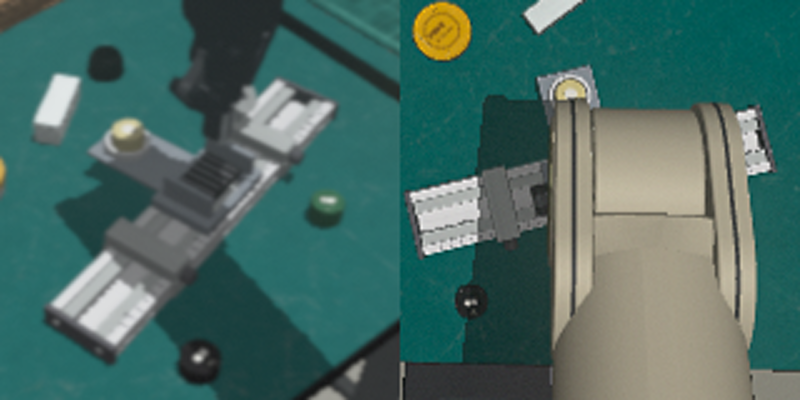

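The closed fingertip hangs over the plate (crop px about (215,130), about 44 mm above it). The way is clear, so I'll descend to contact.

Request:
carry_out(
  deltas=[
    [0, 0, 0.12, 0, -1],
    [0, 0, 0.25, 0, -1],
    [0, 0, 0.28, 0, -1],
    [0, 0, 0.29, 0, -1],
    [0, 0, 0.3, 0, -1],
    [0, 0, 0.3, 0, -1],
  ],
)

```text
clock: 4.6
position: [0.4857, -0.0991, 0.064]
ee_rot: [0.991, 0.13, -0.0, 0.0]
ft_force: [-5.5, -1.3, 6.9]
grip_width: 0.001
grasp_force: 3.6
```

Request:
carry_out(
  deltas=[
    [0, 0, 0.015, 0, -1],
    [0, 0, 0.03, 0, -1],
    [0, 0, 0.04, 0, -1],
    [0, 0, 0.04, 0, -1],
    [0, 0, 0.04, 0, -1],
  ],
)

```text
clock: 5.22
position: [0.4859, -0.0993, 0.0584]
ee_rot: [0.992, 0.13, 0.0, 0.001]
ft_force: [-6.6, -0.7, 11.2]
grip_width: -0.004
grasp_force: 5.6
```

Request:
carry_out(
  deltas=[
    [0, 0.01, 0.005, 0, -1],
    [0, 0.03, 0.005, 0, -1],
    [0, 0.05, 0.005, 0, -1],
    [0, 0.07, 0.005, 0, -1],
    [0, 0.09, 0.005, 0, -1],
    [0, 0.11, 0.005, 0, -1],
    [0, 0.13, 0.005, 0, -1],
    [0, 0.15, 0.005, 0, -1],
    [0, 0.15, 0.005, 0, -1],
  ],
)

```text
clock: 6.35
position: [0.4919, -0.1218, 0.058]
ee_rot: [0.992, 0.13, 0.0, 0.001]
ft_force: [-6.5, -2.4, 14.1]
grip_width: -0.001
grasp_force: 6.7
```

```bash
python3 - <<'E'
from workcell import manip,camera
import cv2
a=camera('scene')['img'][130:290,220:380,::-1]
cv2.imwrite('pics/c3.png',cv2.resize(a,(600,600),interpolation=cv2.INTER_CUBIC))
E
```

```text
(no output)
```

View pics/c3.png

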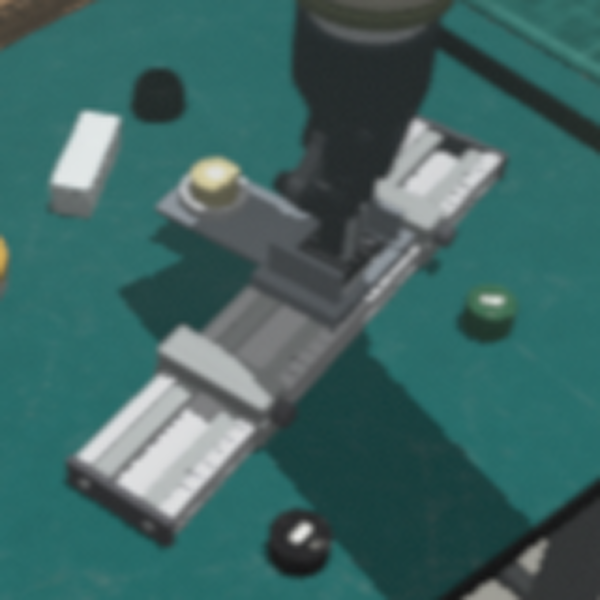

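The stage rides along with the finger: its near rib is at about (310,280) and the specimen sits in its cup at (215,180). I'll keep pushing to the stop.

Request:
carry_out(
  deltas=[
    [0, 0.01, 0, 0, -1],
    [0, 0.02, 0, 0, -1],
    [0, 0.03, 0, 0, -1],
    [0, 0.04, 0, 0, -1],
    [0, 0.05, 0, 0, -1],
    [0, 0.06, 0, 0, -1],
    [0, 0.06, 0, 0, -1],
    [0, 0.06, 0, 0, -1],
  ],
)

```text
clock: 7.4
position: [0.4939, -0.1271, 0.058]
ee_rot: [0.991, 0.131, -0.0, -0.001]
ft_force: [-9.9, 8.9, 18.7]
grip_width: 0.001
grasp_force: 9.4
```

```bash
cat > m.py <<'E'
from workcell import manip,camera,outline_of
import cv2,numpy as np
def meas(name):
    o=manip.get_obs();print(o['clock'],o['position'],o['ft_force'])
    p=camera('scene');cv2.imwrite(name,cv2.resize(p['img'][130:290,220:380,::-1],(600,600),interpolation=cv2.INTER_CUBIC))
    f=192/np.tan(np.radians(p['vertical_fov']/2));v,u=np.mgrid[:384,:512];d=p['depth']
    X=(np.stack([(u-p['cx'])/f*d,(v-p['cy'])/f*d,d],-1)-p['t'])@p['R']
    a=np.radians(15);ex=np.array([np.cos(a),np.sin(a)]);ey=np.array([-np.sin(a),np.cos(a)])
    c=np.array([.4855,-.098])
    for q in('plate_top','stage_mid','specimen','marked_stop_mid'):
        for r in outline_of(q,p)[:1]:
            Y=X[r['region']&(d>0)]
            if 'stop' in q:Y=Y[(Y[:,2]>.032)&(Y[:,2]<.041)]
            s=(Y[:,:2]-c)@ey
            print(q,round(r['conf'],2),'y 2/50/98%',np.percentile(s,[2,50,98]).round(4),'z',np.percentile(Y[:,2],[50,95]).round(4))
E
python3 -c "from m import meas;meas('pics/c4.png')"
```

```text
7.4 [ 0.49391351 -0.1270504   0.05800063] [-9.93586105  8.89176332 18.68940105]
plate_top 0.47 y 2/50/98% [-0.0512 -0.0241  0.004 ] z [0.0357 0.0545]
stage_mid 0.92 y 2/50/98% [-0.0597 -0.0128  0.0175] z [0.0321 0.0545]
specimen 0.65 y 2/50/98% [0.0854 0.1169 0.139 ] z [0.0235 0.0254]
marked_stop_mid 0.67 y 2/50/98% [-0.0933 -0.0849 -0.0719] z [0.0359 0.0377]
```

View pics/c4.png

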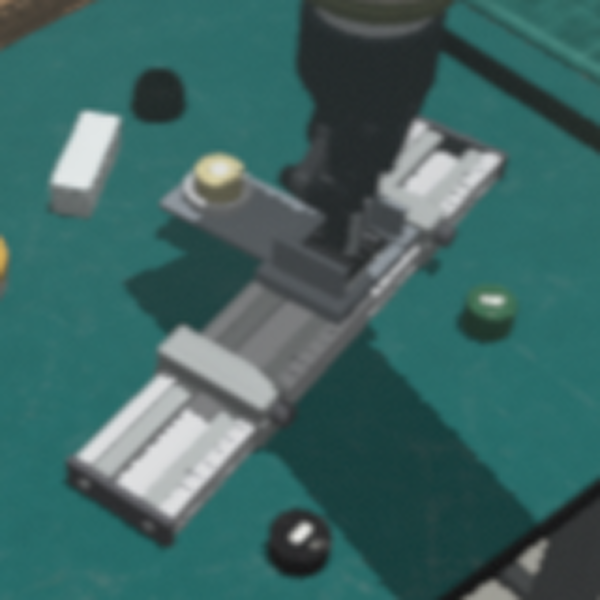

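The push met about 9 N of resistance after 29 mm, so the stage is against the stop with the plate down. Next I'll lift straight up and clear the scene.

Request:
carry_out(
  deltas=[
    [0, 0.06, 0, 0, -1],
    [0, 0, -0.02, 0, -1],
    [0, 0, -0.05, 0, -1],
    [0, 0, -0.1, 0, -1],
    [0, 0, -0.3, 0, -1],
    [0, 0, -0.6, 0, -1],
    [0, 0, -0.9, 0, -1],
    [0, 0, -0.9, 0, -1],
  ],
)

```text
clock: 8.65
position: [0.4958, -0.1297, 0.1954]
ee_rot: [0.991, 0.13, 0.003, 0.002]
ft_force: [-0.3, 0.1, -0.9]
grip_width: -0.001
grasp_force: 0.0
```

```bash
python3 -c "from m import meas;meas('pics/c5.png')"
```

```text
8.65 [ 0.49581961 -0.12966762  0.19544725] [-0.32651926  0.13704716 -0.89267942]
plate_top 0.51 y 2/50/98% [-0.0432 -0.0208  0.0001] z [0.0441 0.046 ]
stage_mid 0.64 y 2/50/98% [-0.0521 -0.0096  0.0253] z [0.0333 0.0547]
specimen 0.49 y 2/50/98% [-0.0296 -0.0139 -0.0046] z [0.0484 0.0511]
marked_stop_mid 0.8 y 2/50/98% [-0.095  -0.0837 -0.0727] z [0.0362 0.038 ]
```

View pics/c5.png

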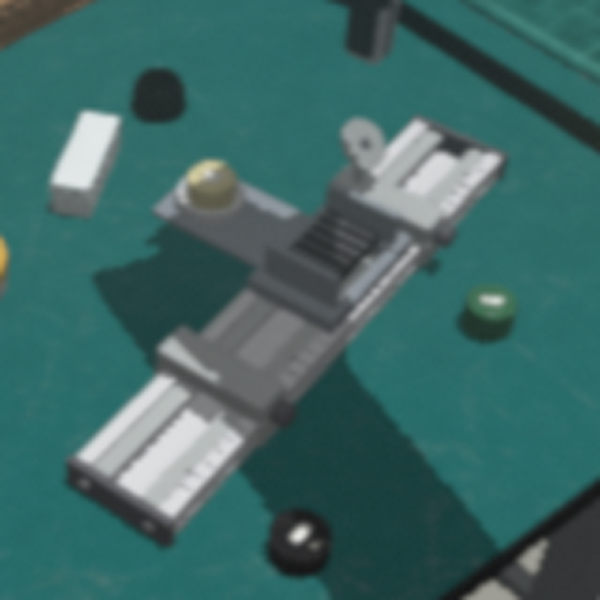

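My mistake: the extra 0.06 push row, then the return to 0 while still pressed, dragged the stage back about 5 mm. The plate centre is now at about -0.021 where about -0.027 is needed. Plate and specimen are fine, so I'll re-press, push to the stop, and lift without a sideways return.

Request:
carry_out(
  deltas=[
    [0, -0.06, 0.2, 0, -1],
    [0, -0.06, 0.5, 0, -1],
    [0, -0.06, 0.75, 0, -1],
    [0, -0.06, 0.81, 0, -1],
    [0, -0.06, 0.84, 0, -1],
    [0, -0.06, 0.87, 0, -1],
    [0, -0.06, 0.89, 0, -1],
    [0, -0.06, 0.9, 0, -1],
    [0, -0.06, 0.9, 0, -1],
  ],
)

```text
clock: 10.02
position: [0.4922, -0.1213, 0.0584]
ee_rot: [0.992, 0.13, 0.001, 0.001]
ft_force: [-5.9, 0.2, 11.6]
grip_width: -0.0
grasp_force: 5.6
```

Request:
carry_out(
  deltas=[
    [0, 0.01, 0, 0, -1],
    [0, 0.02, 0, 0, -1],
    [0, 0.03, 0, 0, -1],
    [0, 0.04, 0, 0, -1],
    [0, 0.05, 0, 0, -1],
    [0, 0.06, 0, 0, -1],
    [0, 0.07, 0, 0, -1],
    [0, 0.07, 0, 0, -1],
    [0, 0.07, 0, 0, -1],
  ],
)

```text
clock: 11.15
position: [0.4952, -0.1296, 0.0585]
ee_rot: [0.991, 0.131, 0.001, 0.0]
ft_force: [-5.0, 5.1, 11.2]
grip_width: 0.0
grasp_force: 5.5
```

Request:
carry_out(
  deltas=[
    [0, 0, -0.02, 0, -1],
    [0, 0, -0.05, 0, -1],
    [0, 0, -0.08, 0, -1],
    [0, 0, -0.2, 0, -1],
    [0, 0, -0.5, 0, -1],
    [0, 0, -0.9, 0, -1],
    [0, 0, -0.9, 0, -1],
    [0, 0, -0.9, 0, -1],
  ],
)

```text
clock: 12.15
position: [0.4942, -0.1309, 0.1922]
ee_rot: [0.992, 0.13, 0.0, 0.0]
ft_force: [0.2, 0.4, -1.4]
grip_width: 0.001
grasp_force: 0.0
```

```bash
python3 -c "from m import meas;meas('pics/c6.png')"
```

```text
12.15 [ 0.49417725 -0.13086291  0.19216272] [ 0.1952471   0.36784681 -1.44784434]
plate_top 0.5 y 2/50/98% [-0.0505 -0.031  -0.0106] z [0.0443 0.046 ]
stage_mid 0.95 y 2/50/98% [-0.0605 -0.0173  0.0175] z [0.0334 0.055 ]
specimen 0.43 y 2/50/98% [-0.0386 -0.0219 -0.0121] z [0.0482 0.0508]
marked_stop_mid 0.8 y 2/50/98% [-0.0953 -0.0869 -0.0722] z [0.0361 0.0377]
```

View pics/c6.png

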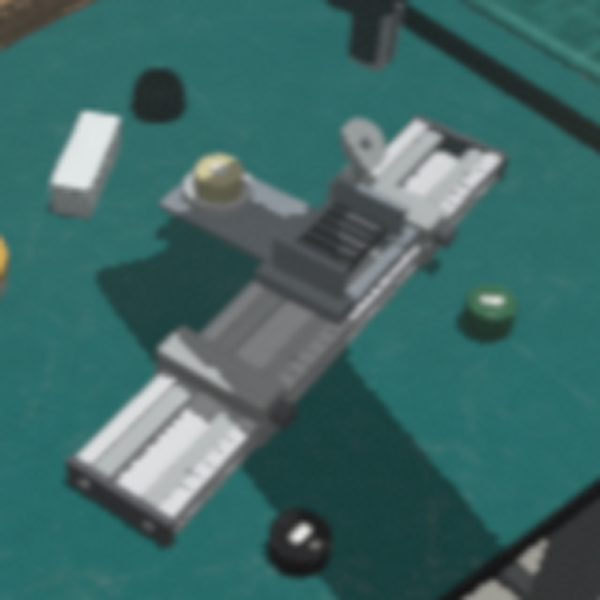

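The stage's rear edge is back at 0.0175, the same value as during the first contact with the stop. The plate is up (z 0.044), the specimen is in its cup at (218,178), and the gripper is clear.

```bash
python3 -c "from workcell import ticket;print(ticket.hand_in())"
```

```text
the job is handed in; nothing more can be done
None
```

The job is handed in: the stage stands against the marked stop with its brake plate up, the specimen in its cup and the arm clear, after a second press-and-push because my first lift dragged the stage back about 5 mm; no verdict was shown.

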